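# Stack the spare tiles square in the corner of the mosaic shelf

### The job

Fold the flap mirror back flat against its chrome frame, clear of the shelf's corner. Then stack the two spare ochre tiles lying on the counter flat in that corner, one exactly on the other, long sides along the back upstand, each slid up square until it touches both the back and the right-hand upstand. Set the tiles down gently, without letting them fall, and leave the other things around the basin where they are.

Things in the scene. Friction and masses are not known exactly. Their poses are not given: they have to be found in the camera images.
- corner (a point): inner corner of the low mosaic shelf, where shelf top, back upstand and right-hand upstand meet. Frame: x level into the back upstand, y along the back upstand to the left, away from the right-hand upstand, z up. So the back upstand's face is x = 0 and the right-hand upstand's face y = 0; the free shelf top covers x -145 to 0 mm, y 0 to 540 mm
- shelf: the fixed mosaic shelf; origin on the counter below the corner point, axes as there. Shelf top 50 mm above the counter; both upstands rise 30 mm above it. Back upstand 22 mm thick; right-hand upstand 70 mm wide, x -250 to +22 mm. The chrome mirror frame (about 200 mm wide, top 305 mm above the counter) stands on it, over y -47 to -27 mm. Place and direction of the shelf vary
- flap (a joint): flap mirror, a panel 194 mm wide, 183 mm high, 6 mm thick, on an upright hinge at the robot-side end of the chrome frame. 0 = folded flat on the frame, along the shelf's +x; it opens counter-clockwise seen from above (rad), free edge towards +y, in front of the corner; starts at 0.8 to 1.45. Turns easily (0.06 N m friction), stays where left, solid closed stop; push its robot-side face
- flap_hinge (a point): top end of the flap mirror's hinge line, at mid-thickness of the panel, 294 mm above the counter; the panel hangs 183 mm down from here, the frame's top bar is 11 mm higher. Its frame turns with the flap: x along the panel to the free edge, y square to the panel on the side to be pushed (face at y = 3 mm), z up
- flap_edge (a point): top of the flap mirror's free edge, at mid-thickness, 194 mm from the hinge line
- tile_a: one of two alike ochre glazed tiles, 65 x 130 x 12 mm, about 0.21 kg, lying flat on the counter at the start. Origin at the centre of the underside; x across the 65 mm width, y along the 130 mm length, z up. Either tile may go below.
- tile_b: the other ochre tile, the same as tile_a
- bottle: cobalt blue glass bottle, 62 mm across, 187 mm tall, standing on the left part of the shelf; origin at the centre of its foot; to be left alone
- mug: stainless steel shaving mug, 80 mm across, 85 mm tall, handle on its +y side, standing on the middle of the shelf; origin at the centre of its foot; to be left alone
- comb: tortoiseshell-coloured plastic comb, 37 x 165 x 6 mm, lying along the front of the shelf's left part; origin under its middle, y along it; to be left alone
- soapdish: white soap dish with a green soap in it, 85 x 120 mm, 29 mm high, on the counter; origin at the centre of its underside; to be left alone
- nailbrush: wooden nail brush, 42 x 92 mm, 34 mm high, on the counter; origin at the centre of its underside; to be left alone
- jar: amber glass jar with a steel cap, 52 mm across, 55 mm tall, on the counter between the tiles; origin at the centre of its foot; to be left alone
Things that resemble listed ones, but are neither listed nor needed, are in the scene too. Leave any black look-alike of the tile_b alone. Leave any turquoise look-alike of the tile_a alone.

How it is judged:
By the outcome, as a careful person would: the job done as asked, in the order asked, and still so for the second after the job is handed in, with the robot touching nothing.
It also fails if it takes over 72 s, if anything falls off the work surface, if the arm or the gripper's body presses on something with over 40 N, if the wrist force passes 120 N, or if a joint passes its speed limit or range.

### The arm

A 6-joint arm with a two-finger parallel gripper is mounted at the origin on the work surface. World frame = base frame: x ahead of the robot, y to its left, z up, the work surface at z = 0. Lengths are in m, angles in rad, forces in N, time in s.
With the tool pointing down it reaches from about 0.275 to 0.875 m from the base axis. Payload 12.5 kg.
Tool frame: the origin (TCP) lies on the centre line of the jaws, within the pads' length; the fingertips stand r.finger_overhang ahead of it and the grasp point (between the pads) lies 3 mm ahead of it (r.finger_overhang is the distance from the TCP to the fingertips, in m); z points along the fingers, y is the direction in which the jaws open and shut (so a half turn about z gives the same grasp; the last joint's range is limited). The gripper opens to 85 mm and grips with 20 to 120 N. Pads are 22 mm wide; open, the fingers measure 114 mm over their backs; the gripper's body (76 mm by 85 mm) begins 54 mm behind the grasp point. The pads swing forward as they close: fully open they stand 13 mm farther back than shut.
Start: joints at [1.116, 0.351, 1.652, -0, 1.139, -0.085], TCP at [0.199, 0.513, 0.253] pointing down, gripper open.
Joint ranges: [-2.75, 2.75], [-0.79, 2.1], [0.01, 2.65], [-1.57, 4.71], [0.07, 3.14], [-2.87, 2.87]. Speed limits (rad/s): [2.22, 2.22, 2.79, 3.14, 3.14, 3.14].

### API

Orientations are given as a unit quaternion [x, y, z, w].
In Python, from cell import r, optics gives the robot as it stands. The module is installed in compiled form; this text tells all that it offers. Calls block until the motion is done:
- r.move_to(position, orientation): joint-space move of the TCP to a pose.
- r.move_linear(position, rot=None, vel=0.15): straight line of the TCP; rot=None keeps the orientation; vel is the mean speed in m/s.
- r.set_joints(angles): joint-space move.
- r.set_gripper(opening, squeeze=None): opening from 0.0 (shut) to 1.0 (fully open); squeeze is the grip in N (None keeps the last); returns when the fingers have stopped.
- r.sleep(seconds).
- r.inverse_kinematics(position, orientation): joint angles nearest the present ones, or None.
- optics.get_image(name): name is "scene" or "top" or "wrist"; returns a dict with "pixels" (480x640x3 uint8, red, green, blue), "depth" (480x640 float32, m along the optical axis (not along the pixel's ray), 0 where there is no reading), "fx", "fy", "cx", "cy" (pixels), "camera_from_world" (4x4, takes a point from world to camera coordinates); the wrist camera has in their place "mount" (4x4, takes a point from camera to tool coordinates, whose origin is the TCP and whose axes are the flange's). Camera axes: x right, y down, z forward; pixel columns grow to the right and rows downward; lengths in m; the calibration is good to about 2 mm. A picture is of the moment at which its call begins: read the wrist's pose just before it.
A pose or a line that the arm cannot do raises r.PlanningError and nothing moves.
- r.hand_in(): hands the job in, once; it reports no verdict.
Readings, each from a call of its own:
- r.current_t(): time.
- r.current_q(): joint angles.
- r.current_qvel(): joint speeds.
- r.current_effort(): joint torques, N m.
- r.current_tool_pos(): TCP position.
- r.current_ee_rot(): TCP orientation.
- r.current_contact_force(): force on the tool from outside, world axes, zero at the start.
- r.current_torque(): the same for the moment, N m.
- r.current_opening(): opening from 0.0 (shut) to 1.0 (fully open).
Only numpy, scipy, OpenCV 4.12 (cv2) and the standard library are available. Lean on these libraries where they do the work, as an engineer would, in place of code of your own. Each camera call takes 0.05 s, during which the arm holds its last target. There are 200 camera calls.

## Working session

There is one attempt and no reset: what is moved stays moved. The work goes in short steps, each a Python script; the robot and the scene stay as the last script left them, time stands still between calls to the robot, and variables do not carry over. Pictures are saved under pics/ and viewed, about 8 in all and at most 12, crops included, and the job is handed in when it is done.

```bash
mkdir -p pics; python3 - <<'E'
from cell import r, optics
import cv2,pickle
for n in("scene","top"):
    d=optics.get_image(n); pickle.dump(d,open(n+".pkl","wb"))
    cv2.imwrite(f"pics/{n}0.png",d["pixels"][:,:,::-1])
    print(n,d["fx"],d["fy"],d["cx"],d["cy"]);print(d["camera_from_world"].round(3))
print(r.finger_overhang,r.current_t(),r.current_ee_rot(),r.current_contact_force())
E
```

```text
scene 537.8657351114605 537.8657351114605 317.2104336247489 245.77224685865912
[[-0.447  0.894  0.021  0.239]
 [ 0.537  0.287 -0.793 -0.125]
 [-0.715 -0.343 -0.608  1.575]
 [ 0.     0.     0.     1.   ]]
top 613.0431920229818 613.0431920229818 314.1251106233364 247.15805820642893
[[ 0.002 -1.     0.005 -0.036]
 [-0.995 -0.002 -0.095  0.491]
 [ 0.095 -0.005 -0.995  1.682]
 [ 0.     0.     0.     1.   ]]
0.022 0.1 [ 1.83855217e-01  9.82953179e-01 -5.36793537e-04 -1.36539408e-04] [-0.18303978 -0.65623282 -0.12036796]
```

View pics/top0.png

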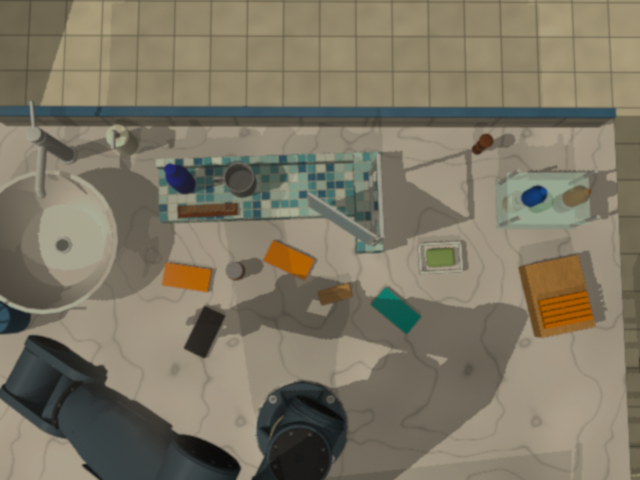

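View pics/scene0.png

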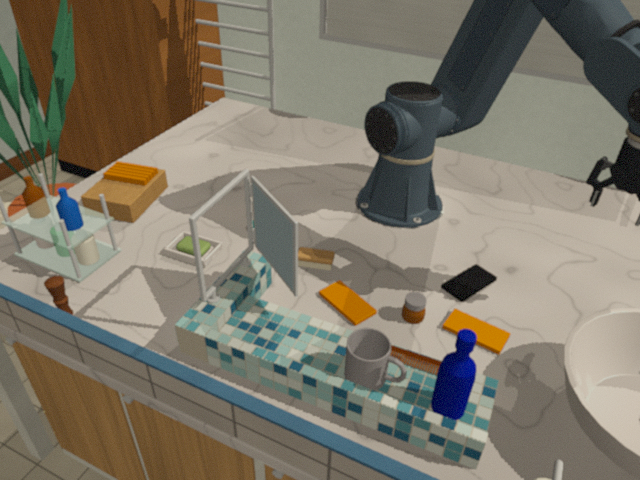

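The top view shows the shelf with its corner near (355,160), the flap from its hinge at (380,240) to its edge at (310,195), and ochre tiles at (188,277) and (289,259). The scene view shows the flap open, about square to the frame. Next I'll measure from depth.

```bash
cat > h.py <<'E'
import numpy as np,cv2,pickle
def world(d):
    z=d["depth"];v,u=np.mgrid[:480,:640]
    P=np.stack([(u-d["cx"])/d["fx"]*z,(v-d["cy"])/d["fy"]*z,z,np.ones_like(z)],-1)
    return (P@np.linalg.inv(d["camera_from_world"]).T)[...,:3]
def ray(d,u,v,z):  # pixel -> world point at height z
    M=np.linalg.inv(d["camera_from_world"]);c=M[:3,3]
    k=M[:3,:3]@np.array([(u-d["cx"])/d["fx"],(v-d["cy"])/d["fy"],1])
    return c+k*(z-c[2])/k[2]
def tiles(d,W,lim=None):
    hsv=cv2.cvtColor(d["pixels"],cv2.COLOR_RGB2HSV)
    m=cv2.inRange(hsv,(8,170,120),(24,255,255))
    n,l,s,c=cv2.connectedComponentsWithStats(m)
    out=[]
    for i in range(1,n):
        if s[i,4]<150: continue
        q=np.argwhere(l==i)
        p=np.array([ray(d,u,v,.012)[:2] for v,u in q])
        (cx,cy),(w,h),a=cv2.minAreaRect((p*1000).astype(np.float32))
        if w>h: w,h,a=h,w,a+90
        out.append((cx,cy,w,h,a,np.median(W[l==i][:,2])*1000,c[i].round(1)))
    return out
E
python3 - <<'E'
from h import *
d=pickle.load(open("top.pkl","rb"));W=world(d)
for t in tiles(d,W):print([np.round(x,1) for x in t])
# z=80 upstand points, shelf points
z=W[...,2]; reg=np.zeros((480,640),bool);reg[140:260,150:390]=1
for lo,hi,n in((.044,.056,"shelf"),(.074,.086,"upst"),(.1,.33,"high")):
    m=reg&(z>lo)&(z<hi);p=W[m][:,:2]*1000
    print(n,m.sum(),[np.round(x,1) for x in cv2.minAreaRect(p.astype(np.float32))],np.median(z[m]))
H=W[reg&(z>.27)&(z<.33)]
print(len(H),H[:,:2].min(0),H[:,:2].max(0))
im=cv2.resize(d["pixels"][140:260,300:400],None,fx=5,fy=5,interpolation=cv2.INTER_CUBIC)
zz=np.clip(z[140:260,300:400]/.32*255,0,255).astype(np.uint8)
zz=cv2.applyColorMap(cv2.resize(zz,None,fx=3,fy=5,interpolation=cv2.INTER_NEAREST),cv2.COLORMAP_JET)
cv2.imwrite("pics/crop.png",np.hstack([im[:,:,::-1],zz]))
E
```

```text
[np.float64(457.4), np.float64(36.1), np.float64(63.7), np.float64(126.5), np.float64(154.0), np.float64(11.7), array([288.4, 259.5])]
[np.float64(356.2), np.float64(-719.2), np.float64(154.0), np.float64(188.9), np.float64(101.6), np.float64(71.9), array([564.2, 306. ])]
[np.float64(408.7), np.float64(320.0), np.float64(62.3), np.float64(128.2), np.float64(171.4), np.float64(11.6), array([186.6, 276.8])]
shelf 7323 [array([591.5,  88.5]), array([255.6, 607.9]), np.float64(2.4)] 0.04967641013436408
upst 2927 [array([602.1,  88. ]), array([273.3, 608.7]), np.float64(2.2)] 0.07930414663731056
high 2654 [array([654.1,  51.8]), array([570.8, 193.4]), np.float64(73.8)] 0.1880384723673464
743 [ 0.48617116 -0.197483  ] [ 0.68602232 -0.01939244]
```

View pics/crop.png

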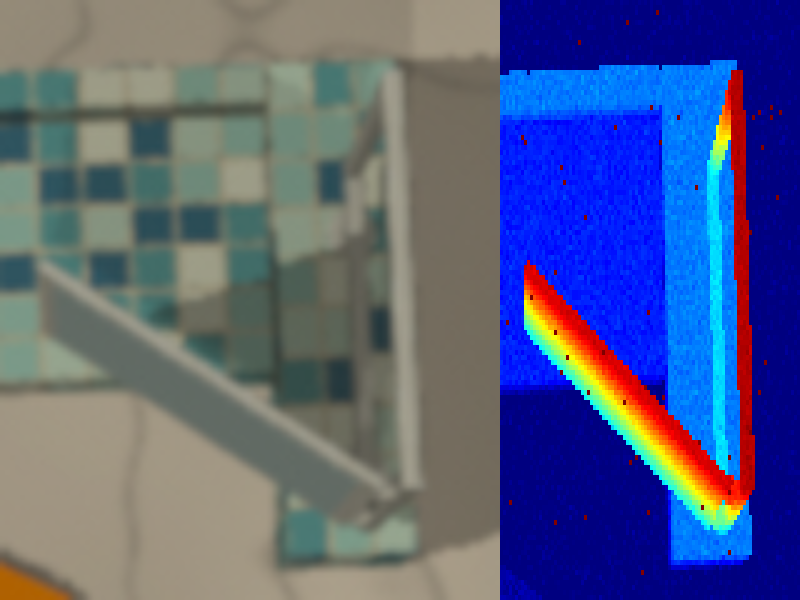

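The crop shows the upstands' inner corner at about pixel (353.5,161.5), the flap's top edge from (308.5,193) to about (379,238), and the frame's top bar beyond it. Next I'll compute the shelf frame and flap angle and check the push path for reachability.

```bash
cat >> h.py <<'E'
yaw=np.deg2rad(2.3); C0=np.array([.7254,-.1422])
Rz=lambda a:np.array([[np.cos(a),-np.sin(a)],[np.sin(a),np.cos(a)]])
def s2w(p,C=C0): return C+Rz(yaw)@np.array(p[:2])     # shelf xy -> world xy
def w2s(p,C=C0): return Rz(yaw).T@(np.array(p[:2])-C)
def down(a):  # tool down, jaw axis (tool y) along world angle a
    from scipy.spatial.transform import Rotation as R
    y=np.array([np.cos(a),np.sin(a),0]);z=np.array([0,0,-1.]);x=np.cross(y,z)
    return R.from_matrix(np.stack([x,y,z],1)).as_quat()
def best(r,p,a):  # choose half turn with IK smallest travel
    c=[]
    for k in(0,np.pi):
        q=r.inverse_kinematics(list(p),list(down(a+k)))
        if q is not None:c.append((abs(np.array(q)-r.current_q()).max(),a+k,q))
    return min(c,key=lambda t:t[0]) if c else None
E
cat > /tmp/a.py <<'E'
from h import *
d=pickle.load(open("top.pkl","rb"));W=world(d)
print("corner px",ray(d,353.5,161.8,.08),"mug",[w2s(ray(d,238,178,.135))])
p=W[185:236,300:372].reshape(-1,3);p=p[(p[:,2]>.283)&(p[:,2]<.30)]
vx,vy,x0,y0=cv2.fitLine((p[:,:2]*1000).astype(np.float32),cv2.DIST_HUBER,0,.01,.01).ravel()
ang=np.arctan2(vy,vx)%np.pi
print("flap n",len(p),"world ang",ang,"open",ang-yaw)
for uv in((379,237.5),(308.5,193.5)):
    w=ray(d,*uv,.294);print("hinge/edge",w,w2s(w)*1000)
o=np.array([x0,y0])/1000;print("line at ref, shelf",w2s(o)*1000)
f=W[150:240,375:395].reshape(-1,3);f=f[f[:,2]>.298];print("frame bar shelf y",np.median([w2s(q)[1] for q in f]),np.array([w2s(q)[0] for q in f]).min(),np.array([w2s(q)[0] for q in f]).max())
from cell import r
for p in((.45,.0,.40),(.55,.0,.272),(.72,-.14,.272)):
    for a in(0,1.57,3.14,4.71):
        q=r.inverse_kinematics(list(p),list(down(a)));print(p,a,None if q is None else np.round(q,2))
E
PYTHONPATH=. python3 /tmp/a.py
```

```text
Traceback (most recent call last):
  File "h.py", line 1, in <module>
    import numpy as np,cv2,pickle
ModuleNotFoundError: No module named 'cv2'
```

```bash
cp /tmp/a.py a.py; python3 a.py
```

```text
corner px [ 0.71981484 -0.1421449   0.08      ] mug [array([-0.05049939,  0.30974983])]
flap n 244 world ang 0.99277955 open 0.9526369801406844
hinge/edge [ 0.48835407 -0.18609811  0.294     ] [-238.61667157  -34.34967038]
hinge/edge [ 0.59236899 -0.02064153  0.294     ] [-128.04547555  126.79931953]
line at ref, shelf [-178.06939603   55.22134491]
frame bar shelf y -0.04072716441641235 -0.39193131001010745 -0.041048094604020875
(0.45, 0.0, 0.4) 0 [-0.1   0.04  1.67 -0.    1.43 -0.1 ]
(0.45, 0.0, 0.4) 1.57 [-0.1   0.04  1.67 -0.    1.43 -1.67]
(0.45, 0.0, 0.4) 3.14 None
(0.45, 0.0, 0.4) 4.71 [-0.1   0.04  1.67 -0.    1.43  1.47]
(0.55, 0.0, 0.272) 0 [-0.08  0.33  1.63 -0.    1.18 -0.08]
(0.55, 0.0, 0.272) 1.57 [-0.08  0.33  1.63 -0.    1.18 -1.65]
(0.55, 0.0, 0.272) 3.14 None
(0.55, 0.0, 0.272) 4.71 [-0.08  0.33  1.63 -0.    1.18  1.49]
(0.72, -0.14, 0.272) 0 [-0.26  0.69  1.07 -0.    1.39 -0.26]
(0.72, -0.14, 0.272) 1.57 [-0.26  0.69  1.07 -0.    1.39 -1.83]
(0.72, -0.14, 0.272) 3.14 None
(0.72, -0.14, 0.272) 4.71 [-0.26  0.69  1.07 -0.    1.39  1.32]
```

Flap is about 0.95 rad open, with its hinge near shelf (-240,-28) mm. Now I'll fold it by sweeping an arc, with a force guard.

```bash
cat > b.py <<'E'
from h import *
from cell import r,optics
H=np.array([-.240,-.028])
def pose(th,d,rad=.135,z=.272):
    p=H+Rz(th)@np.array([rad,d]);return [*s2w(p),z],down(yaw+th)
r.set_gripper(0)
p,q=pose(.95,.06,z=.33);r.move_to(p,q)
p,q=pose(.95,.06);r.move_linear(p,q,vel=.15)
f0=np.array(r.current_contact_force());print("f0",f0,r.current_t())
ok=True
for th in np.arange(1.0,.05,-.12).tolist()+[.05]:
    p,q=pose(th,.015);r.move_linear(p,q,vel=.12)
    f=np.array(r.current_contact_force())-f0;print(round(th,2),f.round(1))
    if np.linalg.norm(f)>15: ok=False;break
if ok:
  for k in range(25):
    p,q=pose(0,.015+.006-.0015*k);r.move_linear(p,q,vel=.03)
    f=np.array(r.current_contact_force())-f0
    if f[1]>6:break
  print("stop k",k,f.round(1),w2s(r.current_tool_pos())*1000)
  p,q=pose(0,.09);r.move_linear(p,q,vel=.15)
p=r.current_tool_pos();r.move_linear([p[0],p[1],.36])
r.set_gripper(1)
print(r.current_t())
E
python3 b.py
```

```text
f0 [ 1.12166267 -0.40458521 -0.16835519] 3.6667
1.0 [-0.5  0.5 -0.7]
0.88 [-1.1  0.7 -0.1]
0.76 [-1.8  0.1 -0.4]
0.64 [-1.2  0.3 -0.7]
0.52 [-1.9  0.4  0.3]
0.4 [-2.   0.1  1.1]
0.28 [-1.9  1.   0.3]
0.16 [-1.5  0.7  0.2]
0.05 [-0.6  0.3  0.2]
stop k 4 [-1.7  8.9  1.5] [-104.98754505  -11.69351612]
9.8083
```

```bash
cat >> h.py <<'E'
def wrist(r,optics):
    from scipy.spatial.transform import Rotation as R
    T=np.eye(4);T[:3,:3]=R.from_quat(r.current_ee_rot()).as_matrix();T[:3,3]=r.current_tool_pos()
    d=optics.get_image("wrist");d["camera_from_world"]=np.linalg.inv(T@d["mount"]);return d
E
cat > c.py <<'E'
from h import *
from cell import r,optics
p=[*s2w((-.09,.12)),.34];b=best(r,p,yaw);r.move_to(p,down(b[1]));r.sleep(.2)
d=wrist(r,optics);pickle.dump(d,open("wc.pkl","wb"));cv2.imwrite("pics/wc.png",d["pixels"][:,:,::-1])
print(d["mount"].round(3),r.current_q(),b[1])
t=np.array([.4574,.0361]);p=[*t,.22];b=best(r,p,np.deg2rad(-26));r.move_to(p,down(b[1]));r.sleep(.2)
d=wrist(r,optics);pickle.dump(d,open("wt.pkl","wb"));cv2.imwrite("pics/wt.png",d["pixels"][:,:,::-1])
for x in tiles(d,world(d)):print([np.round(y,1) for y in x])
print(r.current_t(),r.current_q(),b[1])
E
python3 c.py
```

```text
[[ 0.    -0.959 -0.285  0.073]
 [ 1.     0.    -0.     0.   ]
 [ 0.    -0.285  0.959 -0.119]
 [ 0.     0.     0.     1.   ]] [-1.16155223e-01  4.35469146e-01  1.31238373e+00 -9.98558684e-05
  1.39300271e+00 -1.55152793e-01] 0.04014257279586958
[np.float64(460.6), np.float64(39.1), np.float64(63.6), np.float64(128.2), np.float64(154.9), np.float64(10.9), array([315.6, 198.1])]
11.55 [-2.32331517e-02  2.28104755e-01  1.91183880e+00 -3.14721979e-06
  1.00092758e+00  4.30554298e-01] -0.4537856055185257
```

View pics/wc.png

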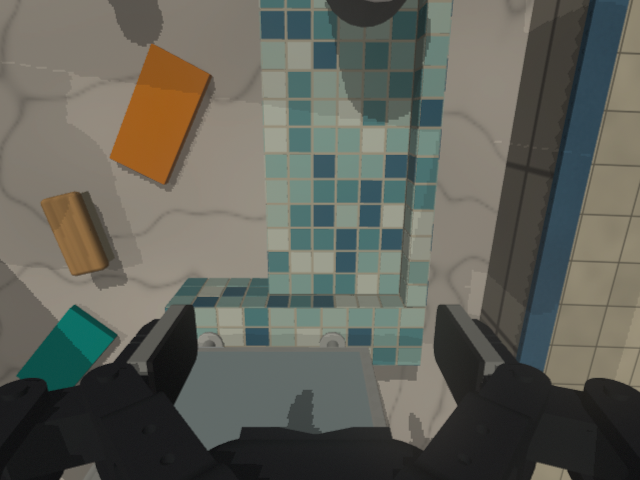

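View pics/wt.png

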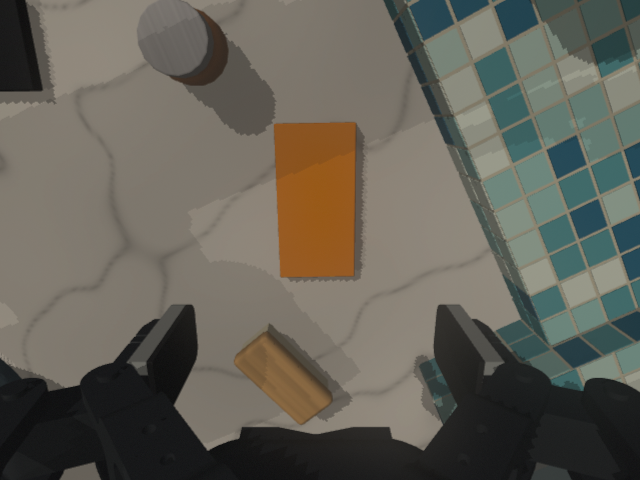

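The flap lies flat on the frame, covering rows 347–440 in the corner view. The inner corner at shelf level shows near (403,295), and the tile is centred at (316,198) in the second view. Next I'll pick tile A with a force-guarded descent.

```bash
cat >> h.py <<'E'
def descend(r,z1,step=.001,thr=3.,vel=.03):
    p=np.array(r.current_tool_pos());r.sleep(.1);f0=np.mean([r.current_contact_force() for _ in range(3)],0)
    z=p[2]
    while z>z1:
        z-=step;r.move_linear([p[0],p[1],z],vel=vel)
        f=np.array(r.current_contact_force())-f0
        if f[2]>thr:break
    return z,r.current_tool_pos()[2],f
def grasp(r,xy,a,name):
    r.move_linear([*xy,.045],down(a),vel=.2);r.set_gripper(.88)
    z,za,f=descend(r,.014);print(name,"touch",z,za,f.round(1))
    p=r.current_tool_pos();r.move_linear([*xy,z+.003],vel=.03)
    r.set_gripper(0,40);print("opening",r.current_opening()*85,r.current_contact_force())
    r.move_linear([*xy,.17],vel=.2);r.sleep(.1);print("lifted",r.current_opening()*85,r.current_t())
    return z
E
cat > d.py <<'E'
from h import *
from cell import r,optics
d=pickle.load(open("wc.pkl","rb"))
for uv,z in(((403,296),.05),((402.5,250),.05),((412.5,150),.05),((275,295),.05),((404,307),.08)):
    w=ray(d,*uv,z);print(uv,w.round(4),w2s(w)*1000)
W=world(d);P=W[60:305,260:440].reshape(-1,3)
S=np.array([w2s(q) for q in P[:,:2]])
m=(P[:,2]>.055)&(P[:,2]<.075)
b=m&(S[:,1]>.02)&(S[:,0]>-.03);c=m&(S[:,0]<-.02)&(S[:,1]<.03)
print("back face x",b.sum(),np.percentile(S[b,0],[10,50,90])*1000,"right face y",c.sum(),np.percentile(S[c,1],[10,50,90])*1000)
print("fit slopes",np.polyfit(S[b,1],S[b,0],1),np.polyfit(S[c,0],S[c,1],1))
p=np.array(r.current_tool_pos())
b=best(r,[.4606,.0391,.1],np.deg2rad(154.9-180))
grasp(r,(.4606,.0391),b[1],"A")
E
python3 d.py
```

```text
(403, 296) [ 0.7328 -0.1406  0.05  ] [7.46644324 1.26200518]
(402.5, 250) [ 0.7268 -0.0872  0.05  ] [ 3.63918534 54.90861352]
(412.5, 150) [0.7262 0.0177 0.05  ] [  7.18804938 159.7385771 ]
(275, 295) [ 0.5913 -0.145   0.05  ] [-134.10549466    2.58579125]
(404, 307) [ 0.7274 -0.1393  0.08  ] [2.14430818 2.82995282]
back face x 1094 [3.53181086 3.86606811 4.33997637] right face y 872 [1.61534997 2.25939744 2.74380114]
fit slopes [0.00283192 0.00352022] [-0.00296826  0.00197005]
A touch 0.013611104203510131 0.013554562197295112 [ 0.3  0.3 -0.1]
opening 63.36955435872086 [-2.08582911 -0.75946698  7.77215979]
lifted 63.662755678490605 22.4833
```

A is held, with the fingertips at about the tile's underside (TCP z ≈ 0.0166 on the counter). Next I'll place A near the corner with clearance for the rear finger, then look at and pick B.

```bash
sed -i 's/^yaw=.*/yaw=np.deg2rad(2.15); C0=np.array([.7274,-.1412])/' h.py
cat >> h.py <<'E'
def place(r,sxy,ztop,n):
    xy=s2w(sxy);z0=ztop+.0166
    b=best(r,[*xy,z0+.06],yaw);r.move_to([*xy,z0+.06],down(b[1]))
    r.move_linear([*xy,z0+.006],vel=.12);z,za,f=descend(r,z0-.006,thr=2.5)
    print(n,"set",z-z0,f.round(1));r.set_gripper(.85)
    print("opened",np.round(r.current_contact_force(),1),w2s(r.current_tool_pos())*1000)
    r.move_linear([*xy,z0+.12],vel=.2)
E
cat > e.py <<'E'
from h import *
from cell import r,optics
place(r,(-.0605,.077),.05,"A");print(r.current_t())
d=wrist(r,optics);pickle.dump(d,open("wA.pkl","wb"))
t=np.array([.411,.322]);p=[*t,.18];b=best(r,p,np.deg2rad(-8.6));r.move_to(p,down(b[1]));r.sleep(.1)
d=wrist(r,optics);cv2.imwrite("pics/wB.png",d["pixels"][:,:,::-1])
T=tiles(d,world(d))
for x in T:print([np.round(y,1) for y in x])
T=[x for x in T if abs(x[2]-65)<5 and abs(x[3]-130)<7 and np.hypot(x[0]-411,x[1]-322)<15]
if T:
    x=T[0];xy=(x[0]/1e3,x[1]/1e3);a=np.deg2rad(x[4]-180 if x[4]>90 else x[4]);a=best(r,[*xy,.1],a)[1]
    r.move_linear([*xy,.05],down(a),vel=.2);r.set_gripper(.9);r.move_linear([*xy,.0185],vel=.08)
    print(r.current_contact_force());r.set_gripper(0,40);print("opening",r.current_opening()*85,r.current_contact_force())
    r.move_linear([*xy,.17],vel=.2);print("lifted",r.current_opening()*85)
print(r.current_t())
E
python3 e.py
```

```text
A set -0.0003967435224073168 [-2.9  0.9  7.8]
opened [-0.5 -0.2 -0.8] [-60.11116267  77.12408284]
26.8667
[np.float64(411.4), np.float64(323.8), np.float64(63.7), np.float64(127.4), np.float64(171.4), np.float64(10.9), array([314.4, 210.2])]
[0.88766238 0.15048932 0.09673669]
opening 63.68472661199384 [-2.01370144 -1.24870648  5.82798394]
lifted 63.15842292609345
31.5167
```

```bash
cat > f.py <<'E'
from h import *
from cell import r,optics
place(r,(-.0605,.077),.062,"B");r.sleep(.1)
d=wrist(r,optics);pickle.dump(d,open("wAB.pkl","wb"));cv2.imwrite("pics/wAB.png",d["pixels"][:,:,::-1]);print(r.current_t(),r.current_tool_pos())
W=world(d);hsv=cv2.cvtColor(d["pixels"],cv2.COLOR_RGB2HSV)
print(len(W[(cv2.inRange(hsv,(8,170,120),(24,255,255))>0)]))
E
python3 f.py
```

```text
B set 0.0033714541715238328 [0.8 2.6 5.6]
opened [-0.3 -0.4  0.3] [-60.36260575  77.07526156]
35.8083 [ 0.66343546 -0.06643531  0.19685203]
20295
```

View pics/wAB.png

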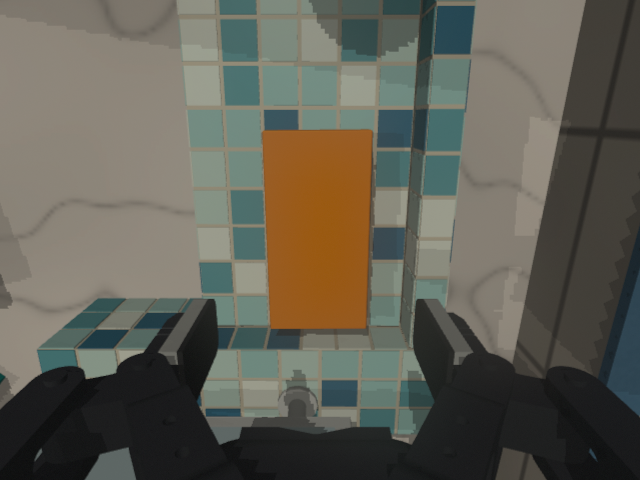

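The stack sits flat and aligned: tile top at columns 263–372, rows 129–329. It is about 20 mm off the back upstand and about 10 mm off the right one. Next I'll push both tiles together, back then right.

```bash
cat >> h.py <<'E'
def push(r,start,dirn,free,maxd,ja,op,z,thr,n):
    """start shelf xy, dirn shelf unit vector; free travel then 1 mm steps to force thr"""
    dirn=np.array(dirn,float);start=np.array(start,float)
    xy=s2w(start);b=best(r,[*xy,.17],yaw+ja)
    r.move_to([*xy,.17],down(b[1]));r.set_gripper(op);r.move_linear([*xy,z],vel=.15)
    r.sleep(.15);f0=np.mean([r.current_contact_force() for _ in range(3)],0)
    r.move_linear([*s2w(start+free*dirn),z],vel=.06);s=free;F=[]
    while s<maxd:
        s+=.001;r.move_linear([*s2w(start+s*dirn),z],vel=.03)
        f=-(Rz(yaw).T@(np.array(r.current_contact_force())-f0)[:2])@dirn;F.append(round(float(f),1))
        if f>thr:break
    print(n,"force",F,"tcp",(w2s(r.current_tool_pos())*1000).round(1),"t",r.current_t())
    r.move_linear([*s2w(start+(s-.02)*dirn),z],vel=.1)
    p=r.current_tool_pos();r.move_linear([p[0],p[1],.17],vel=.25)
E
cat > g.py <<'E'
from h import *
from cell import r,optics
push(r,(-.118,.075),(1,0),.031,.060,np.pi/2,.35,.075,7,"back")
push(r,(-.036,.170),(0,-1),.018,.045,0,.2,.075,7,"right")
d=wrist(r,optics);pickle.dump(d,open("wP.pkl","wb"));cv2.imwrite("pics/wP.png",d["pixels"][:,:,::-1])
E
python3 g.py
```

```text
back force [3.2, 5.5, 5.0, 5.3, 5.3, 6.3, 5.0, 4.9, 5.6, 5.6, 5.5, 4.6, 9.7] tcp [-75.   75.1] t 42.525
right force [0.4, 0.8, 4.3, 3.3, 2.2, 3.2, 2.3, 2.3, 2.0, 2.0, 7.0] tcp [-36.  141.7] t 49.1
```

View pics/wP.png

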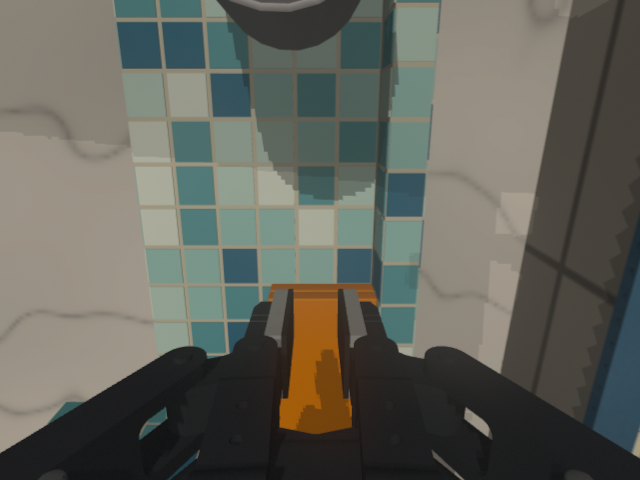

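```bash
python3 - <<'E'
from h import *
d=pickle.load(open("wP.pkl","rb"))
c=d["pixels"][270:320,255:395]
cv2.imwrite("pics/wPc.png",cv2.resize(c,None,fx=5.5,fy=5.5,interpolation=cv2.INTER_CUBIC)[:,:,::-1])
for u in(300,325):
  for z in(.05,.062,.074):
    print(u,z,[(v,(w2s(ray(d,u,v,z))*1000).round(1).tolist()) for v in(284,290,297)])
W=world(d)
for v in range(278,306,2):print(v,(W[v,318:332,2].mean()*1000).round(1),np.mean([w2s(q)[1]*1000 for q in W[v,318:332]]).round(1))
E
```

```text
300 0.05 [(284, [-45.4, 131.1]), (290, [-45.5, 126.9]), (297, [-45.5, 122.0])]
300 0.062 [(284, [-44.9, 136.2]), (290, [-45.0, 132.3]), (297, [-45.0, 127.6])]
300 0.074 [(284, [-44.5, 141.4]), (290, [-44.5, 137.6]), (297, [-44.5, 133.2])]
325 0.05 [(284, [-29.4, 131.1]), (290, [-29.4, 126.9]), (297, [-29.3, 122.0])]
325 0.062 [(284, [-29.7, 136.2]), (290, [-29.7, 132.3]), (297, [-29.6, 127.6])]
325 0.074 [(284, [-30.0, 141.4]), (290, [-30.0, 137.6]), (297, [-30.0, 133.2])]
278 66.1 141.9
280 48.9 133.4
282 48.9 132.0
284 50.6 131.3
286 53.7 131.3
288 56.8 131.3
290 59.9 131.3
292 62.6 131.2
294 65.5 131.2
296 68.6 131.3
298 71.2 131.2
300 72.6 130.6
302 73.0 129.5
304 72.9 128.2
```

View pics/wPc.png

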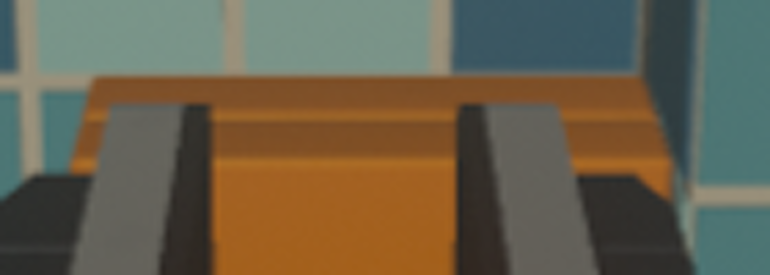

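Both tiles' left end faces are coplanar (131.2–131.3 mm). I'll give one firmer short press each way, then make the final check.

```bash
cat > g2.py <<'E'
from h import *
from cell import r,optics
push(r,(-.034,.152),(0,-1),.009,.018,0,.2,.075,11,"right")
push(r,(-.086,.066),(1,0),.009,.020,np.pi/2,.35,.075,11,"back")
p=[*s2w((-.11,.20)),.25];b=best(r,p,yaw);r.move_to(p,down(b[1]));r.set_gripper(1)
p=[*s2w((-.10,.06)),.25];d=wrist(r,optics);pickle.dump(d,open("wF.pkl","wb"))
t=optics.get_image("scene");pickle.dump(t,open("sF.pkl","wb"))
c=cv2.resize(t["pixels"][150:450,160:520],(640,533),interpolation=cv2.INTER_CUBIC)
cv2.imwrite("pics/sF.png",c[:,:,::-1]);cv2.imwrite("pics/wF.png",d["pixels"][:,:,::-1])
t=optics.get_image("top");pickle.dump(t,open("tF.pkl","wb"));print(r.current_t())
E
python3 g2.py
```

```text
right force [-1.0, 4.9, 9.7, 15.6] tcp [-34.  141.6] t 52.7333
back force [0.1, 2.0, 8.3, 13.7] tcp [-74.9  66. ] t 57.4167
60.2667
```

View pics/wF.png

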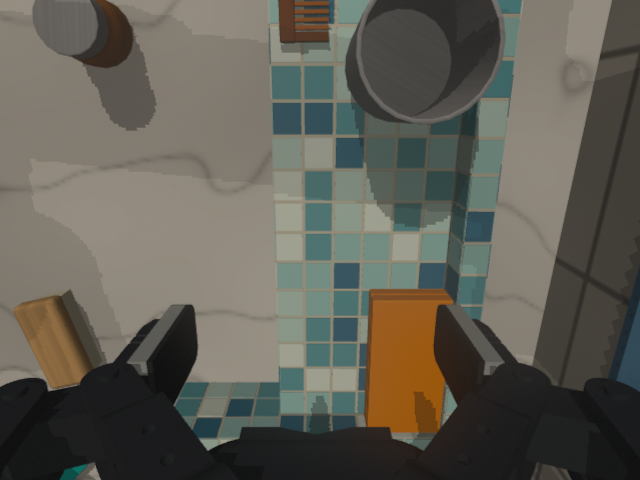

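View pics/sF.png

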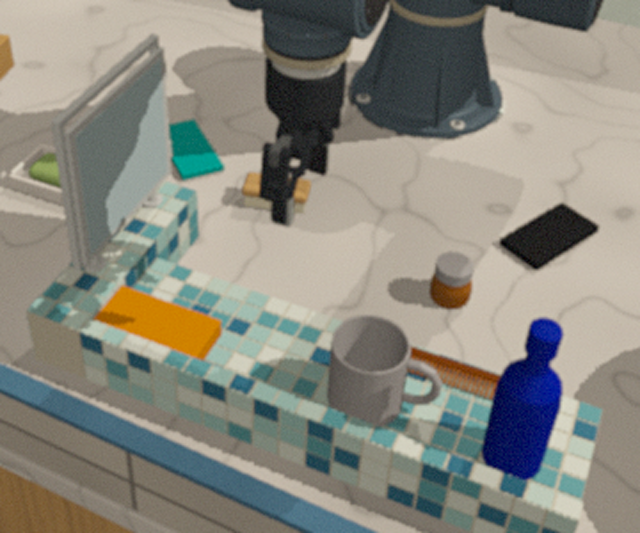

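The stack is flush in the corner: rows 290–432 in the wrist view, about (160,320) in the scene crop. The flap is flat on its frame, and the bottle, mug, comb, jar, nail brush and soap dish show no sign of having moved. The repeat presses met a solid stop at the same positions, so I'm handing in.

```bash
python3 -c "
from cell import r
print(r.current_t(),r.current_contact_force());r.hand_in()"
```

```text
60.2667 [-0.39221774 -1.04890852  0.22431653]
the job is handed in; nothing more can be done
```

The flap mirror is folded flat against its frame, and both ochre tiles are stacked in the corner, touching the back and right-hand upstands. I handed the job in at 60.3 s of the 72 s allowed; it reports no verdict.

**What I did:** I pushed the flap to its closed stop, which showed as about 9 N at the finger. I set each tile down under force guard (6–8 N on contact) with a gap for the rear finger. Then I pushed both tiles together, first to the back and then to the right, and pressed once more each way.

**Last checks:**
- **Fit in the corner:** the second presses met a solid stop (about 14–16 N), within 0.1 mm of where the first ones stopped.
- **Tile alignment:** the tiles' left end faces were level with each other to about 0.1 mm, measured before the final presses. The front long faces I checked only by pushing and by eye.
- **Other things:** I saw no change in the bottle, mug, comb, jar, nail brush or soap dish in the final pictures, but I did not measure them.

**What disagreed:**
- **Cameras:** the wrist and top cameras differed by 3–4 mm, so I relied on contact for the final fit.
- **First grasp:** the touch-down search for tile A found no counter contact before its depth limit. Closing there still gripped the tile properly.

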